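Unlatch the tool case and take out the screwdriver

TASK

Flip open the red over-centre latch on the blue tool case and raise the lid all the way to its stop. Then take the orange cordless screwdriver out of the case and lay it gently, flat on the floor of the small black tray; leave the lid up, and leave the jar, the yellow can and the green tin standing where they are.

Things in the scene. Friction and masses are not known exactly. Their poses are not given: they have to be found in the camera images.
- case: Blue steel tool case, heavy and fixed, 180 (x) x 240 (y) x 90 mm high without its lid. Origin: centre of its underside; z up. Its latch is in the middle of the front, which faces -x of the case; the lid's hinge runs along y on the rear top edge. Walls 5 mm; inside, a black rubber floor at z = 35 mm.
- latch (a joint): Turn of the latch lever (rad): 0 closed, 1.3 fully open at its stop. The axis lies along the case's y through point latch_pivot; opening swings the tab outward and up. Over-centre: a spring pulls it shut below 0.45 (about 5 N at the tab when closed) and snaps it open by itself beyond 0.45 (about 5 N). A wire bail on the lever hooks over a nub on the lid's front and locks the lid until the lever has passed its dead centre at 0.45.
- latch_pivot (a point): Axis of the latch lever: case x = -102, y = 0, z = 75 mm. Axes as the case's.
- latch_tab (a point): Centre of the red plastic tab at the lever's end, 42 mm from the pivot; the tab is 30 wide (along the case's y), 14 thick, 32 mm long along the lever. Closed, the lever points outward and down, 34 degrees from straight down, the tab at case x = -126, z = 40 mm; open, it points outward and about 19 degrees up. The point turns with the lever; its axes are the case's when closed.
- lid (a joint): Turn of the lid (rad): 0 closed, 1.0 fully open at its stop. The axis lies along the case's y through point lid_hinge; the front edge goes up. A stiff hinge: the lid stays where it is left; lifting takes about 7 N at the grip. Open, the lid leans over the rear half of the case, so the screwdriver can then be reached only with the tool leaned towards the case's front. The lid is 180 x 240 x 25 mm, its underside at the height of the hinge axis.
- lid_hinge (a point): Middle of the lid's hinge axis: case x = 90, y = 0, z = 90 mm. Axes as the case's.
- lid_grip (a point): Centre of the black grip block on top of the lid: 45 (x) x 28 (y) x 45 mm high. With the lid shut it lies 135 mm in front of the hinge axis and 47.5 mm above it; its underside is 22 mm below the point, on the lid. Turns with the lid; axes are the case's when shut.
- driver_mid (a point): Middle of the orange cordless screwdriver, half-way up. It lies along its x, roughly along the case's x, on the case's floor, its bit towards the case's rear. Body 95 long (x from -59.5 to 35.5 mm), 34 wide (y), 36 high (z); then a chuck 26 in diameter and a bit, to x = 70 mm. Mass 0.25 to 0.5 kg.
- tray_in (a point): Centre of the inner floor of the black tray, 4 mm above the bench. The tray is fixed, 130 (x) x 185 (y) mm outside, 122 x 177 mm inside, rim 25 mm above the bench.
- jar: Bystander: glass jar with brass cap, 66 in diameter, 110 mm high, loose. Origin at its underside.
- can: Bystander: can with a yellow wrapper, 60 in diameter, 120 mm high, loose. Origin at its underside.
- tin: Bystander: green tin, 64 in diameter, 90 mm high, loose. Origin at its underside.
Things that resemble listed ones, but are neither listed nor needed, are in the scene too. What is shaped like the part that bears tray_in but purple is not meant.

How it is judged:
By the outcome, as a careful person would: the job done as asked, in the order asked, and still so for the second after the job is handed in, with the robot touching nothing.
It also fails if it takes over 61 s, if anything falls off the work surface, if the arm or the gripper's body presses on something with over 40 N, if the wrist force passes 120 N, or if a joint passes its speed limit or range.

ROBOT

A 6-joint arm with a two-finger parallel gripper is mounted at the origin on the work surface. World frame = base frame: x ahead of the robot, y to its left, z up, the work surface at z = 0. Lengths are in mm, angles in degrees, forces in N, time in s.
With the tool pointing down it reaches from about 325 to 1000 mm from the base axis. Payload 5.1 kg.
Tool frame: the origin (TCP) lies midway between the tips of the shut fingers; the grasp point (between the pads) lies 19 mm behind it; z points along the fingers, y is the line along which they close (so a half turn about z gives the same grasp; the last joint's range is limited). The gripper opens to 85 mm and grips with 20 to 120 N. Pads are 22 mm wide; open, the fingers measure 114 mm over their backs; the gripper's body (76 mm by 85 mm) begins 54 mm behind the grasp point. The pads swing forward as they close: fully open they stand 13 mm farther back than shut.
Start: joints at [60.871, 7.093, 94.555, -0, 78.352, -4.733], TCP at [268.501, 591.939, 231.322] pointing down, gripper open.
Joint ranges: [-149.61, 149.61], [-58.7, 133.49], [1.44, 155.28], [-77.14, 257.14], [18.33, 153.61], [-166.67, 166.67]. Speed limits (degrees/s): [147.25, 147.25, 180, 180, 180, 180].

INTERFACE

Orientations are given as [roll, pitch, yaw] about the fixed x, y, z axes, in that order (R = Rz(yaw) Ry(pitch) Rx(roll)).
In Python, from bench import bot gives the robot as it stands.
- The arm moves only by the tool arm_command, never from a script. Its argument "series" is a list of rows, each a list of 5 numbers: the closure, from -1 (fully open) to 1 (shut), then the shift along the tool's x, y, z in m, then the turn about the tool's z in degrees. In form: [[hand, dx, dy, dz, twist], ...]. A call has 1 to 5 rows; each row shifts and turns the commanded pose from where the row before left it, along the tool's axes as they then stand; what a row does not reach is not made up. A row lasts 1/12 s, in which the tool goes at most 41.7 mm and 7.16 degrees, less where a joint would pass 70% of its speed; a pose out of reach is approached as far as the arm can. A call is refused whole if a number of a shift passes 0.0417 or a number of a turn 7.16, either way. A call with a gripper value outside its range is refused whole. The fingers move at their own pace and stop on an object; "grip_force" is the grip in N (left out, the last holds). Time passes only in rows, so rows that do not move let the fingers close. It gives the time, the measured TCP pose, the force, the opening and the grip force at its end, in the units of the state.
- bot.get_obs(): the state, without advancing time (a new reading comes with each control period).
- bot.camera(name): name is "scene" or "top" or "wrist"; returns the picture (420x560x3 uint8, red, green, blue); there is no depth.
- bot.camera_info(name): a dict with "fx", "fy", "cx", "cy" (pixels), "cam_to_world" (4x4, takes a point from camera to world coordinates). Camera axes: x right, y down, z forward; pixel columns grow to the right and rows downward; lengths in mm; the calibration is good to about 2 mm. A picture is of the moment at which its call begins: read the wrist's pose just before it. camera_info takes no time and is no camera call; for the wrist camera it gives the pose at the moment of the call.
- bot.sign_off(): hands the job in; it is judged then, once.
The state is a dict: "clock": time; "joints": joint angles; "joint_vel": joint speeds; "joint_efforts": joint torques, N m; "ee_pos": TCP position; "orientation": TCP orientation; "wrist_force": force on the tool from outside, world axes, zero at the start; "wrist_torque": the same for the moment, N m; "finger_gap": finger opening in mm; "grasp_force": force on a finger pad.
Only numpy, scipy, OpenCV 4.12 (cv2) and the standard library are available. Lean on these libraries where they do the work, as an engineer would, in place of code of your own. Each camera call takes 0.05 s, during which the arm holds its last target. There are 200 camera calls.

## Working session

There is one attempt and no reset: what is moved stays moved. The work goes in short steps, Python scripts to look and compute and a tool call to move; the robot and the scene stay as the last step left them, time stands still between calls to the robot, and variables do not carry over. Pictures are saved under pics/ and viewed, at most 10 in all, crops included, and the job is handed in when it is done.

Besides the shell and the picture viewer there is one more tool, called after "Call:" as name(argument=value, ...) on one line, values as JSON. arm_command: Moves the arm, as the interface text tells. Its arguments: {"type":"object","properties":{"series":{"type":"array"},"grip_force":{"type":"number"}},"required":["series"]}

```bash
mkdir -p pics; ls; python3 - <<'E'
from bench import bot
import cv2,numpy as np
o=bot.get_obs();print({k:np.round(v,2) for k,v in o.items()})
for n in("scene","top"):
    im=bot.camera(n);cv2.imwrite(f"pics/{n}0.png",im[:,:,::-1])
    i=bot.camera_info(n);print(n,i["fx"],i["fy"],i["cx"],i["cy"],np.round(i["cam_to_world"],3).tolist())
a=np.hstack([cv2.imread("pics/scene0.png"),cv2.imread("pics/top0.png")])
E
```

```text
pics
{'clock': np.float64(0.0), 'joints': array([60.87,  7.13, 94.63,  0.  , 78.35, -4.73]), 'joint_vel': array([ 0.07, -0.04,  0.06, -0.  ,  0.07, -0.01]), 'joint_efforts': array([-0.000e+00, -4.236e+01, -3.654e+01, -0.000e+00,  1.000e-02,
       -0.000e+00]), 'ee_pos': array([268.2 , 591.41, 230.03]), 'orientation': array([-1.7988e+02, -1.0000e-02,  1.5560e+02]), 'wrist_force': array([-0.6 , -0.82, -0.08]), 'wrist_torque': array([ 0.  ,  0.04, -0.02]), 'grasp_force': np.float64(0.0), 'finger_gap': np.float64(85.41)}
scene 543.6784610222611 543.6784610222611 273.06994504979224 210.69571793795373 [[-0.819, 0.379, -0.431, 1105.35], [0.574, 0.529, -0.625, 657.622], [-0.009, -0.759, -0.651, 969.564], [0.0, 0.0, 0.0, 1.0]]
top 485.23083425525226 485.23083425525226 275.02377206349445 214.87513570037171 [[-0.005, -0.996, 0.085, 405.751], [-1.0, 0.004, -0.008, -128.98], [0.007, -0.085, -0.996, 1670.035], [0.0, 0.0, 0.0, 1.0]]
```

View pics/scene0.png

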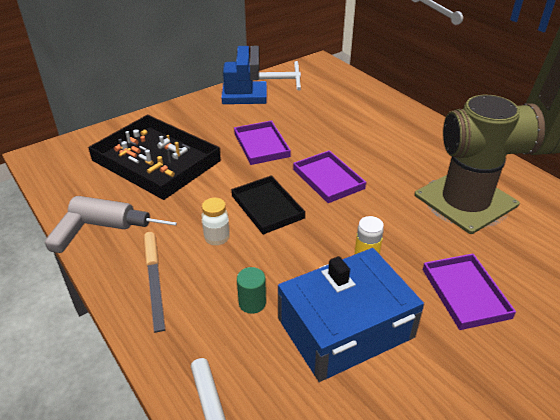

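View pics/top0.png

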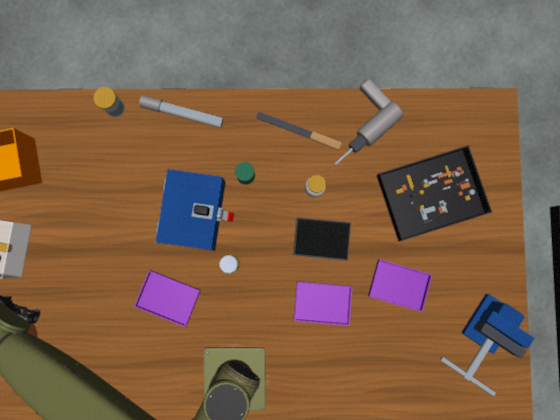

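The scene view shows the blue case at (350,310) seen from its hinge side, the small black tray at (268,203), the jar at (214,222), the can at (369,240) and the tin at (251,290). In the top view they are: case (191,210), with the red latch at (228,216) facing right (about world -y) and the black grip at (203,210), small black tray (322,239), jar (316,186), can (229,264), tin (245,173).

Tray candidates are the small black one (322,239), the big black one holding screws (434,193) and three purple ones. The small black one fits, being about 130x185 mm and empty. Next I measure the case and tray.

```bash
cat > h.py <<'E'
import cv2,numpy as np
from bench import bot
def plane(info,uv,z):
    T=np.array(info["cam_to_world"]);uv=np.atleast_2d(uv).astype(float)
    d=np.c_[(uv[:,0]-info["cx"])/info["fx"],(uv[:,1]-info["cy"])/info["fy"],np.ones(len(uv))]@T[:3,:3].T
    return T[:3,3]+d*((z-T[2,3])/d[:,2])[:,None]
def blob(im,lo,hi,box,k=0):  # HSV mask, box=(u0,v0,u1,v1); largest contour
    m=cv2.inRange(cv2.cvtColor(im,cv2.COLOR_BGR2HSV),lo,hi)
    M=np.zeros_like(m);u0,v0,u1,v1=box;M[v0:v1,u0:u1]=m[v0:v1,u0:u1]
    c,_=cv2.findContours(M,cv2.RETR_EXTERNAL,cv2.CHAIN_APPROX_NONE)
    return max(c,key=cv2.contourArea)
E
python3 - <<'E'
from h import *
im=cv2.imread("pics/top0.png");I=bot.camera_info("top")
def rep(n,c,z):
    w=plane(I,c[:,0],z)[:,:2].astype(np.float32);print(n,"px",np.round(c[:,0].mean(0)),"rect",[np.round(x,1) for x in cv2.minAreaRect(w)],np.round(cv2.boxPoints(cv2.minAreaRect(w))).tolist())
rep("lid",blob(im,(105,120,40),(125,255,255),(140,150,230,260)),115)
rep("red",blob(im,(0,150,80),(8,255,255),(215,200,245,230)),45)
rep("grip",blob(im,(0,0,0),(180,255,45),(193,203,212,218)),160)
rep("tray",blob(im,(0,0,0),(180,255,50),(285,210,360,268)),25)
rep("jar",blob(im,(15,100,80),(30,255,255),(300,170,330,200)),110)
rep("can",blob(im,(0,0,130),(180,70,255),(212,250,245,275)),120)
rep("tin",blob(im,(60,80,20),(95,255,255),(230,155,260,190)),90)
cv2.imwrite("pics/c1.png",cv2.resize(im[140:290,140:365],None,fx=3.5,fy=3.5,interpolation=cv2.INTER_CUBIC))
E
```

```text
lid px [190. 210.] rect [array([558.2, 130.6]), array([189.1, 236.6]), np.float64(81.8)] [[428.0, 54.0], [662.0, 20.0], [689.0, 207.0], [455.0, 241.0]]
red px [230. 216.] rect [array([540.1,   8.3]), array([20.4, 29.4]), np.float64(80.8)] [[524.0, 1.0], [553.0, -4.0], [556.0, 16.0], [527.0, 21.0]]
grip px [203. 212.] rect [array([543.2,  85.9]), array([17.9, 42.3]), np.float64(18.4)] [[528.0, 103.0], [541.0, 63.0], [558.0, 69.0], [545.0, 109.0]]
tray px [322. 238.] rect [array([ 466.4, -300.9]), array([176.9, 119.9]), np.float64(84.2)] [[398.0, -383.0], [517.0, -395.0], [535.0, -219.0], [416.0, -207.0]]
jar px [319. 179.] rect [array([ 647.6, -283.1]), array([68.3, 69.1]), np.float64(89.4)] [[613.0, -317.0], [682.0, -318.0], [683.0, -249.0], [613.0, -249.0]]
can px [228. 264.] rect [array([382.5,   8.9]), array([57.2, 56.9]), np.float64(89.7)] [[354.0, -20.0], [411.0, -20.0], [411.0, 37.0], [354.0, 38.0]]
tin px [245. 173.] rect [array([679.8, -41.7]), array([56. , 66.6]), np.float64(89.9)] [[646.0, -70.0], [713.0, -70.0], [713.0, -14.0], [646.0, -14.0]]
```

View pics/c1.png

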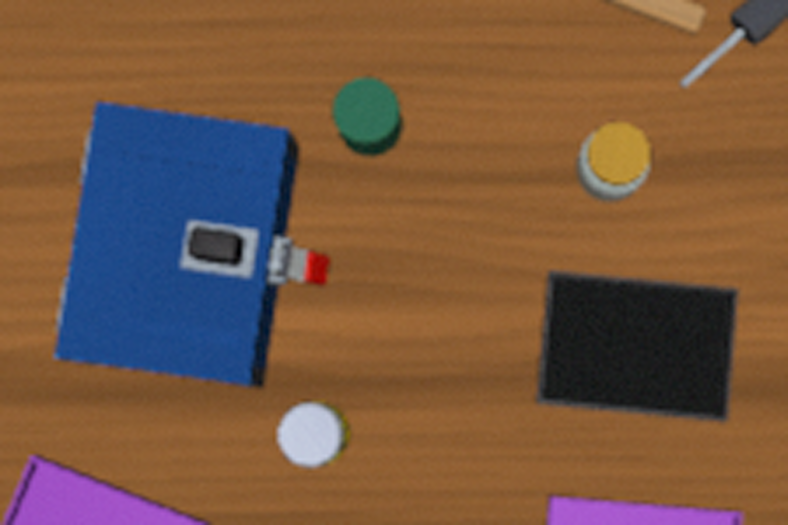

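The crop confirms it: the small empty black tray, the latch on the case's front, and the bystanders. The case origin is about (559,135) with yaw 81.8° (predicted tab (541,10), measured (540,8)). The tray is at (466,-301) with its long axis at 84°. I'll turn the tool into line with the case, then fly to a point in front of the latch.

Call:
arm_command(series=[[-1,0,0,0,7],[-1,0,0,0,7],[-1,0,0,0,7],[-1,0,0,0,7],[-1,0,0,0,7]], grip_force=50)

```text
clock: 0.52
ee_pos: [268.3, 591.6, 230.5]
orientation: [-179.9, 0.0, 120.3]
wrist_force: [-0.3, -0.2, -0.6]
finger_gap: 85.6
grasp_force: 0.0
```

Call:
arm_command(series=[[-1,0,0,0,7],[-1,0,0,0,7],[-1,0,0,0,7],[-1,0,0,0,7],[-1,0,0,0,7]])

```text
clock: 0.93
ee_pos: [268.3, 591.6, 230.5]
orientation: [-180.0, 0.1, 85.3]
wrist_force: [1.2, 1.1, 0.2]
finger_gap: 85.4
grasp_force: 0.0
```

Call:
arm_command(series=[[-1,0,0,0,3.8],[-1,-0.03,0.02,0,0],[-1,-0.03,0.02,0,0],[-1,-0.03,0.02,0,0],[-1,-0.03,0.02,0,0]])

```text
clock: 1.35
ee_pos: [330.6, 460.2, 230.5]
orientation: [-180.0, 0.1, 81.9]
wrist_force: [1.0, -0.6, 0.7]
finger_gap: 85.1
grasp_force: 0.0
```

Call:
arm_command(series=[[-1,-0.03,0.02,0,0],[-1,-0.03,0.02,0,0],[-1,-0.03,0.02,0,0],[-1,-0.03,0.02,0,0],[-1,-0.03,0.02,0,0]])

```text
clock: 1.77
ee_pos: [408.3, 297.3, 230.9]
orientation: [-180.0, 0.0, 81.8]
wrist_force: [1.2, 0.3, 0.1]
finger_gap: 84.9
grasp_force: 0.0
```

Call:
arm_command(series=[[-1,-0.03,0.02,0,0],[-1,-0.03,0.02,0,0],[-1,-0.03,0.02,0,0],[-1,-0.03,0.02,0,0],[-1,-0.03,0.02,0,0]])

```text
clock: 2.18
ee_pos: [485.9, 134.6, 231.0]
orientation: [-180.0, 0.0, 81.8]
wrist_force: [0.9, 0.8, 0.2]
finger_gap: 85.4
grasp_force: 0.0
```

Call:
arm_command(series=[[-1,-0.03,0.02,0,0],[-1,-0.03,0.02,0,0],[-1,-0.03,0,0,0],[-1,-0.03,0,0,0],[-1,0,0,0,0]])

```text
clock: 2.6
ee_pos: [507.6, 7.9, 230.6]
orientation: [-179.9, 0.1, 81.5]
wrist_force: [-0.1, -0.5, 0.1]
finger_gap: 85.7
grasp_force: 0.0
```

```bash
python3 - <<'E'
from h import *
o=bot.get_obs();print(np.round(o["ee_pos"],1),np.round(o["orientation"],1),np.round(o["joints"],1))
im=bot.camera("wrist");I=bot.camera_info("wrist");print(np.round(I["cam_to_world"],3).tolist(),I["fx"],I["cx"],I["cy"]);cv2.imwrite("pics/w1.png",im[:,:,::-1])
im2=bot.camera("top");cv2.imwrite("pics/t1.png",im2[:,:,::-1])
R=np.array([[np.cos(a:=np.radians(81.8)),-np.sin(a)],[np.sin(a),np.cos(a)]])
print("case-frame TCP",R.T@(o["ee_pos"][:2]-[559,135]))
E
```

```text
[507.6   7.9 230.6] [-1.799e+02  1.000e-01  8.150e+01] [-5.100e+00 -1.120e+01  1.124e+02 -1.000e-01  7.890e+01  3.400e+00]
[[0.989, -0.139, -0.042, 518.578], [-0.146, -0.949, -0.279, 80.325], [-0.002, 0.282, -0.959, 373.388], [0.0, 0.0, 0.0, 1.0]] 299.9577729964598 280.957834623208 203.74184312370969
case-frame TCP [-133.14726769   32.72928933]
```

View pics/w1.png

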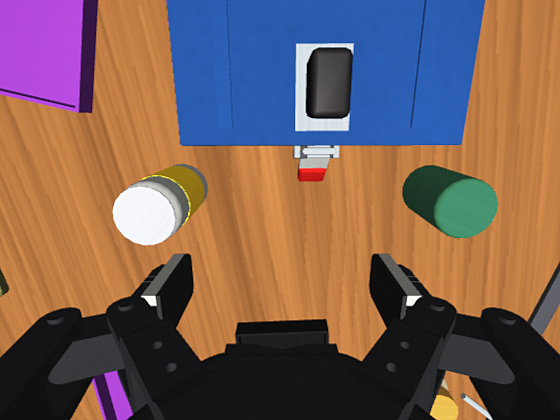

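The wrist view shows the latch with its red tab at (312,174), the black grip at (330,82), the lid front edge at row 144 from (181,144) to (463,144), the can at left and the tin at right. I'll refine case position from it.

```bash
python3 - <<'E'
from h import *
im=cv2.imread("pics/w1.png");I=bot.camera_info("wrist")
a=np.radians(81.8);R=np.array([[np.cos(a),-np.sin(a)],[np.sin(a),np.cos(a)]])
def C(uv,z): return np.round((plane(I,uv,z)[:,:2]-[559,135])@R,1).tolist()
b=blob(im,(105,120,40),(125,255,255),(100,0,500,160))[:,0]
f=[b[np.abs(b[:,0]-u)<2][:,1].max() for u in (190,230,420,455)];print(f)
print("front edge z115",C([[u,v] for u,v in zip((190,230,420,455),f)],115))
print("front corners",C([[181,144],[463,144]],115))
g=blob(im,(0,0,0),(180,255,70),(298,40,360,125))[:,0];print("grip px",g.min(0),g.max(0),"ctr@160",C([(g.min(0)+g.max(0))/2],160), C([[g[:,0].max(),g[:,1].min()],[g[:,0].max(),g[:,1].max()]],160))
r=blob(im,(0,150,60),(8,255,255),(290,160,340,190))[:,0];print("red",r.min(0),r.max(0),C([r.min(0),r.max(0),(r.min(0)+r.max(0))/2],47))
for n,lo,hi,box,z in(("tin",(60,80,20),(95,255,255),(390,150,510,245),45),):
    t=blob(im,lo,hi,box)[:,0];print(n,C([t.min(0),t.max(0)],z))
E
```

```text
[np.int32(145), np.int32(144), np.int32(144), np.int32(144)]
front edge z115 [[-82.4, 110.1], [-81.6, 76.0], [-81.7, -85.1], [-81.8, -114.8]]
front corners [[-81.5, 117.7], [-81.8, -121.6]]
grip px [306  48] [352 117] ctr@160 [[-37.5, 0.8]] [[-16.8, -13.1], [-59.5, -15.9]]
red [298 168] [326 181] [[-113.6, 14.2], [-128.1, -17.0], [-120.8, -1.3]]
tin [[-111.8, -101.4], [-196.0, -221.6]]
```

Both views agree once the origin is moved to about (560,142). Now line up over the tab and go down with the fingers half closed.

Call:
arm_command(series=[[-0.3,0.001,0.017,0,0],[-0.3,0.001,0.017,0,0],[-0.3,0,0,0.03,0],[-0.3,0,0,0.03,0],[-0.3,0,0,0.03,0]])

```text
clock: 3.12
ee_pos: [542.8, 10.5, 140.7]
orientation: [179.9, -0.0, 81.9]
wrist_force: [-0.3, -0.4, -1.3]
finger_gap: 55.7
grasp_force: 0.0
```

Call:
arm_command(series=[[-0.3,0,0,0.03,0],[-0.3,0,0,0.02,0],[-0.3,0,0,0.015,0],[-0.3,0,0,0,0]])

```text
clock: 3.45
ee_pos: [539.0, 10.7, 71.8]
orientation: [-179.5, 0.0, 81.9]
wrist_force: [-0.3, 0.2, -0.4]
finger_gap: 55.4
grasp_force: 0.0
```

```bash
python3 - <<'E'
from h import *
o=bot.get_obs();print(np.round(o["ee_pos"],1),np.round(o["orientation"],1),o["finger_gap"],o["wrist_force"])
im=bot.camera("wrist");cv2.imwrite("pics/w2.png",im[:,:,::-1])
E
```

```text
[539.   10.7  71.8] [-179.5    0.    81.9] 55.44081498527553 [-0.25554317  0.15226607 -0.44313118]
```

View pics/w2.png

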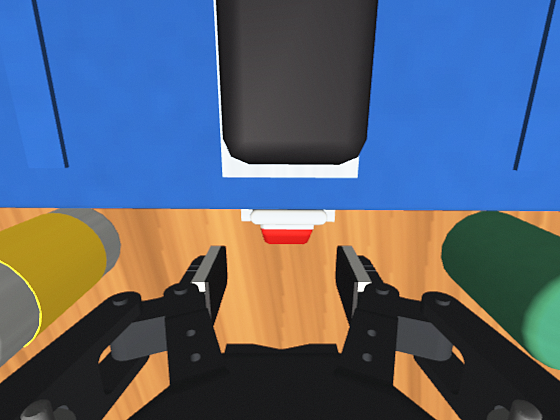

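The tab at (287,237) sits between the pads (225 to 336), about 3 mm right of centre. Continuing down, then closing on the tab.

Call:
arm_command(series=[[-0.3,-0.002,0.003,0.02,0],[-0.3,0,0,0.015,0],[-0.3,0,0,0.015,0],[-0.3,0,0,0,0]])

```text
clock: 3.83
ee_pos: [543.7, 7.4, 25.0]
orientation: [-179.8, 0.0, 81.9]
wrist_force: [-1.2, -0.4, 0.7]
finger_gap: 55.5
grasp_force: 0.0
```

Call:
arm_command(series=[[1,0,0,0,0],[1,0,0,0,0],[1,0,0,0,0],[1,0,0,0,0],[1,0,0,0,0]], grip_force=40)

```text
clock: 4.25
ee_pos: [541.7, 7.6, 27.8]
orientation: [-179.5, -0.0, 81.8]
wrist_force: [-15.3, 2.2, 11.5]
finger_gap: 29.4
grasp_force: 39.1
```

Gripped at 29.4 mm, which matches the tab's 30 mm width. Now swing it along its arc past dead centre.

Call:
arm_command(series=[[1,-0.003,0,-0.003,0],[1,-0.003,0,-0.003,0],[1,-0.003,0,-0.004,0],[1,-0.003,0,-0.004,0],[1,-0.002,0,-0.004,0]])

```text
clock: 4.67
ee_pos: [539.7, -5.0, 42.8]
orientation: [-179.6, -0.2, 81.8]
wrist_force: [-3.8, 6.5, -8.9]
finger_gap: 28.8
grasp_force: 40.0
```

Call:
arm_command(series=[[1,-0.002,0,-0.005,0],[1,-0.001,0,-0.006,0],[1,-0.001,0,-0.006,0],[1,0,0,-0.006,0],[1,0,0,0,0]])

```text
clock: 5.08
ee_pos: [539.2, -10.0, 67.2]
orientation: [-179.6, -0.0, 81.8]
wrist_force: [-8.2, 3.4, -2.2]
finger_gap: 28.7
grasp_force: 40.2
```

```bash
python3 - <<'E'
from h import *
o=bot.get_obs();print(np.round(o["ee_pos"],1),np.round(o["orientation"],1),o["finger_gap"],o["wrist_force"],o["wrist_torque"])
im=bot.camera("wrist");cv2.imwrite("pics/w3.png",im[:,:,::-1])
E
```

```text
[539.2 -10.   67.2] [-179.6   -0.    81.8] 28.72702751229363 [-8.17307069  3.40153974 -2.16662714] [ 0.38618513  1.30665253 -0.03622466]
```

View pics/w3.png

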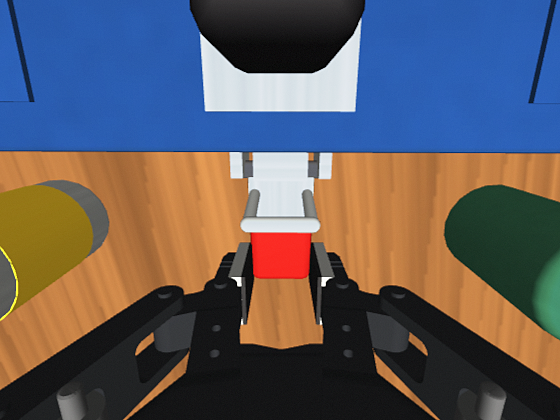

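The red tab now lies level between the pads at (280,253) and the bail is off the lid, so the latch is past dead centre. Release, rise and move over the lid grip.

Call:
arm_command(series=[[-0.3,0,0,0,0],[-0.3,0,0,0,0],[-0.3,0,0,0,0],[-0.3,0,0,-0.03,0],[-0.3,0,0,-0.035,0]])

```text
clock: 5.55
ee_pos: [540.6, -11.1, 130.9]
orientation: [-179.7, 0.0, 81.8]
wrist_force: [0.7, 0.2, 0.3]
finger_gap: 55.6
grasp_force: 0.0
```

Call:
arm_command(series=[[-0.3,0,0,-0.035,0],[-0.3,0,0,-0.035,0],[-0.3,0.036,0,0,0],[-0.3,0.036,0,0,0],[-0.3,0.036,0,0,0]])

```text
clock: 5.97
ee_pos: [559.3, 96.4, 205.4]
orientation: [179.7, -0.1, 81.7]
wrist_force: [0.5, 0.2, -0.9]
finger_gap: 55.5
grasp_force: 0.0
```

Call:
arm_command(series=[[-0.3,0,0,0,0],[-0.3,0,0,0,0]])

```text
clock: 6.13
ee_pos: [558.4, 97.1, 203.6]
orientation: [179.9, -0.0, 82.0]
wrist_force: [-0.0, -0.2, 0.5]
finger_gap: 55.3
grasp_force: 0.0
```

```bash
python3 - <<'E'
from h import *
o=bot.get_obs();print(np.round(o["ee_pos"],1),np.round(o["orientation"],1),o["finger_gap"],o["wrist_force"])
im=bot.camera("top");im=np.ascontiguousarray(im[:,:,::-1]);cv2.imwrite("pics/t2.png",im)
r=blob(im,(0,150,60),(8,255,255),(210,195,250,235))[:,0];I=bot.camera_info("top")
a=np.radians(81.8);R=np.array([[np.cos(a),-np.sin(a)],[np.sin(a),np.cos(a)]])
C=lambda p:(p[:,:2]-[560,142])@R
print("red open? case",C(plane(I,[(r.min(0)+r.max(0))/2],95)),"TCP case",C(o["ee_pos"][None]))
E
```

```text
[558.4  97.1 203.6] [179.9  -0.   82. ] 55.252851802253026 [-0.03513933 -0.18352516  0.49970485]
red open? case [[-148.09670816   -0.20148248]] TCP case [[-44.66695241  -4.79138949]]
```

Call:
arm_command(series=[[-0.3,0,-0.004,0.03,0],[-0.3,0,0,0.03,0],[-0.3,0,0,0.016,0],[-0.3,0,0,0,0]])

```text
clock: 6.52
ee_pos: [550.7, 94.6, 121.7]
orientation: [-179.6, 0.1, 81.7]
wrist_force: [-0.9, 0.1, -1.4]
finger_gap: 55.7
grasp_force: 0.0
```

Call:
arm_command(series=[[1,0,0,0,0],[1,0,0,0,0],[1,0,0,0,0],[1,0,0,0,0],[1,0,0,0,0]], grip_force=50)

```text
clock: 6.93
ee_pos: [554.5, 95.6, 128.6]
orientation: [179.9, 0.0, 81.8]
wrist_force: [-4.3, -3.1, 5.8]
finger_gap: 27.4
grasp_force: 51.0
```

Grip held at 27.4 mm. Raise the lid along its arc.

Call:
arm_command(series=[[1,0.0043,0,-0.009,0],[1,0.0048,0,-0.0087,0],[1,0.0053,0,-0.0083,0],[1,0.0058,0,-0.0079,0],[1,0.0063,0,-0.0075,0]])

```text
clock: 7.35
ee_pos: [558.0, 120.8, 166.8]
orientation: [179.9, 0.2, 81.8]
wrist_force: [4.8, -4.7, -10.2]
finger_gap: 27.2
grasp_force: 49.8
```

Call:
arm_command(series=[[1,0.0068,0,-0.007,0],[1,0.0073,0,-0.0066,0],[1,0.0077,0,-0.0061,0],[1,0.0082,0,-0.0056,0],[1,0.0085,0,-0.005,0]])

```text
clock: 7.77
ee_pos: [563.5, 158.6, 196.9]
orientation: [179.9, 0.3, 81.8]
wrist_force: [3.8, -5.7, -7.6]
finger_gap: 27.2
grasp_force: 50.1
```

Call:
arm_command(series=[[1,0.0088,0,-0.0044,0],[1,0.009,0,-0.0039,0],[1,0.0093,0,-0.0033,0],[1,0.0095,0,-0.0026,0],[1,0,0,0,0]])

```text
clock: 8.18
ee_pos: [569.1, 196.2, 211.5]
orientation: [179.9, 0.2, 81.8]
wrist_force: [3.7, -1.8, -6.6]
finger_gap: 26.8
grasp_force: 51.6
```

Call:
arm_command(series=[[1,0.005,0,-0.001,0],[1,0.005,0,-0.001,0],[1,0,0,0,0]])

```text
clock: 8.43
ee_pos: [570.4, 205.1, 213.3]
orientation: [179.9, 0.2, 81.8]
wrist_force: [3.2, -5.0, -6.4]
finger_gap: 27.4
grasp_force: 51.5
```

Call:
arm_command(series=[[1,0.004,0,-0.0005,0],[1,0,0,0,0]])

```text
clock: 8.6
ee_pos: [570.9, 208.7, 213.9]
orientation: [179.9, 0.3, 81.8]
wrist_force: [3.9, -6.0, -4.4]
finger_gap: 27.5
grasp_force: 51.5
```

Call:
arm_command(series=[[1,0.004,0,-0.0004,0],[1,0,0,0,0]])

```text
clock: 8.77
ee_pos: [571.5, 212.5, 214.3]
orientation: [179.9, 0.3, 81.8]
wrist_force: [2.9, -6.1, -4.9]
finger_gap: 27.4
grasp_force: 51.5
```

Call:
arm_command(series=[[1,0.004,0,-0.0002,0],[1,0,0,0,0]])

```text
clock: 8.93
ee_pos: [571.5, 212.9, 214.3]
orientation: [180.0, 0.7, 81.8]
wrist_force: [-1.0, -19.0, -1.6]
finger_gap: 27.2
grasp_force: 51.6
```

The force jumped to 19 N, so the lid is at its stop. Release, rise clear, and back off over the front.

Call:
arm_command(series=[[-0.3,0,0,0,0],[-0.3,0,0,0,0],[-0.3,0,0,0,0],[-0.3,0,0,-0.02,0],[-0.3,0,0,-0.035,0]])

```text
clock: 9.35
ee_pos: [569.1, 218.5, 266.1]
orientation: [-179.5, 0.2, 81.8]
wrist_force: [0.0, 0.3, -0.4]
finger_gap: 55.4
grasp_force: 0.0
```

Call:
arm_command(series=[[-0.3,0,0,-0.035,0],[-0.3,-0.032,0,0,0],[-0.3,-0.036,0,0,0],[-0.3,-0.036,0,0,0],[-0.3,-0.036,0,0,0]])

```text
clock: 9.77
ee_pos: [551.4, 79.5, 306.7]
orientation: [179.8, -0.1, 81.9]
wrist_force: [0.4, 0.0, 0.3]
finger_gap: 55.7
grasp_force: 0.0
```

Call:
arm_command(series=[[-0.3,-0.036,0,0,0],[-0.3,-0.036,0,0,0],[-0.3,0,0,0,0],[-0.3,0,0,0,0]])

```text
clock: 10.1
ee_pos: [541.4, 7.7, 306.3]
orientation: [179.9, -0.1, 81.7]
wrist_force: [0.0, -0.6, 0.2]
finger_gap: 55.4
grasp_force: 0.0
```

```bash
python3 - <<'E'
from h import *
o=bot.get_obs();print(np.round(o["ee_pos"],1),np.round(o["orientation"],1),np.round(o["joints"],1))
im=bot.camera("wrist");cv2.imwrite("pics/w4.png",im[:,:,::-1])
im=bot.camera("top");cv2.imwrite("pics/t3.png",im[:,:,::-1])
im=bot.camera("scene");cv2.imwrite("pics/s3.png",im[:,:,::-1])
a=cv2.imread("pics/w4.png")
b=cv2.resize(cv2.imread("pics/t3.png")[150:280,140:260],None,fx=2,fy=2);c=cv2.imread("pics/s3.png")[180:400,250:450]
A=np.zeros((420,800,3),np.uint8);A[:,:560]=a;A[:200,560:]=b[:200];A[200:420,560:760]=c
cv2.imwrite("pics/m4.png",A)
E
```

```text
[541.4   7.7 306.3] [ 1.799e+02 -1.000e-01  8.170e+01] [ -4.9  -8.9 103.2   0.   85.6   3.5]
```

View pics/m4.png

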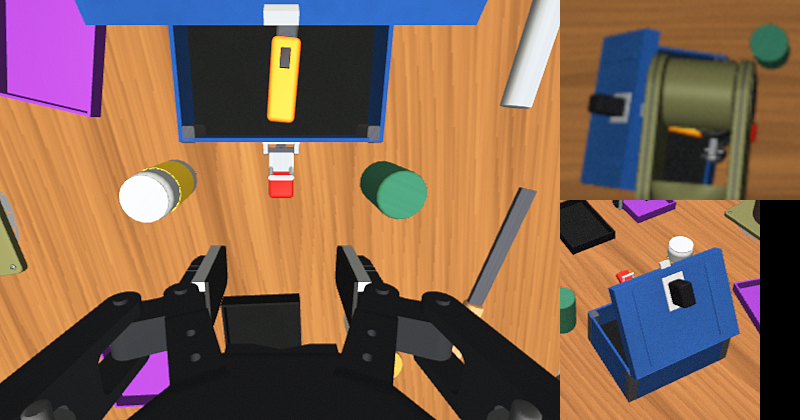

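The lid is up at its stop and the latch is open. The orange driver body runs from (282,122) at its tail to (286,37), with the chuck going under the lid at (287,28). Measuring it at z = 71.

```bash
python3 - <<'E'
from h import *
im=cv2.imread("pics/w4.png");I=bot.camera_info("wrist")
a=np.radians(81.8);R=np.array([[np.cos(a),-np.sin(a)],[np.sin(a),np.cos(a)]])
C=lambda uv,z:(plane(I,uv,z)[:,:2]-[560,142])@R
r=blob(im,(8,120,110),(32,255,255),(250,25,320,135))[:,0]
w=C(r,71).astype(np.float32);rc=cv2.minAreaRect(w);print(rc,cv2.boxPoints(rc))
print("front lid/wall edges z90:",C([[185,141],[380,141]],90),"lid edge",C([[90,24],[480,24]],241))
print("latch red",C([[281,186]],95),"ee",(bot.get_obs()["ee_pos"][:2]-[560,142])@R)
E
```

```text
((-22.492061614990234, -2.7817611694335938), (33.75171661376953, 93.45691680908203), 85.58038330078125) [[-70.382034 -16.006525]
 [ 22.796986 -23.208353]
 [ 25.397911  10.443003]
 [-67.78111   17.64483 ]]
front lid/wall edges z90: [[ -90.83429993  111.96130467]
 [ -90.23651984 -116.82869805]] lid edge [[  -8.52697731  116.69235639]
 [  -7.87689411 -122.38827584]]
latch red [[-143.46978928   -0.8017965 ]] ee [-133.43829188   -0.48962678]
```

Everything checks: body 93.5x33.8 mm, front edge at -90.5, lid edge at -8. The driver's tail is at case x = -69 with its axis turned -4.4°. This tool can't be leaned by the command set, so I take the driver upright near its tail (x = -57). There the 76 to 85 mm gripper body clears the lid edge. Descend in stages watching force.

Call:
arm_command(series=[[-0.3,0,0,0,4.4],[-0.3,0.025,-0.002,0,0],[-0.3,0.026,-0.002,0,0],[-0.3,0.025,-0.002,0,0],[-0.3,0,0,0.03,0]])

```text
clock: 10.67
ee_pos: [555.3, 89.5, 282.2]
orientation: [179.3, -0.3, 77.7]
wrist_force: [0.6, -0.3, 1.4]
finger_gap: 55.4
grasp_force: 0.0
```

Call:
arm_command(series=[[-0.3,0,0,0.03,0],[-0.3,0,0,0.025,0],[-0.3,0,0,0.02,0],[-0.3,0,0,0.02,0],[-0.3,0,0,0,0]])

```text
clock: 11.08
ee_pos: [548.9, 85.7, 175.1]
orientation: [-179.5, 0.1, 77.6]
wrist_force: [-1.1, 0.5, -0.4]
finger_gap: 56.1
grasp_force: 0.0
```

```bash
python3 - <<'E'
from h import *
a=np.radians(81.8);R=np.array([[np.cos(a),-np.sin(a)],[np.sin(a),np.cos(a)]])
o=bot.get_obs();print((o["ee_pos"][:2]-[560,142])@R,o["ee_pos"],o["orientation"],o["wrist_force"])
a=bot.camera("wrist");b=bot.camera("scene")
cv2.imwrite("pics/w5.png",np.hstack([a[:,80:480],b[130:,230:][:,:330].repeat(1,0)[:290] if 0 else cv2.copyMakeBorder(b[130:400,230:560],0,150,0,0,0)])[:,:,::-1])
E
```

```text
[-57.25644728   2.95210945] [548.91164621  85.74998564 175.08177632] [-1.79511422e+02  1.21280608e-01  7.75560530e+01] [-1.06819811  0.50131478 -0.37370822]
```

View pics/w5.png

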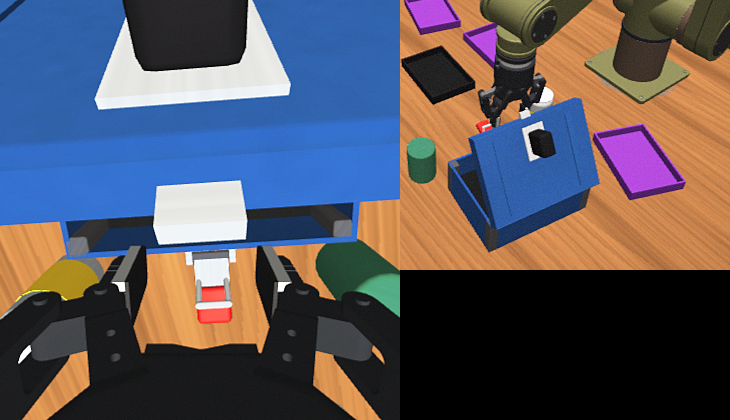

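The lid's nub shows at (200,212), about x = -14 at most. I'll stand 3 mm further forward and go down slowly, watching force.

Call:
arm_command(series=[[-0.3,-0.003,0.002,0.02,0],[-0.3,0,0,0.02,0],[-0.3,0,0,0.02,0],[-0.3,0,0,0,0]])

```text
clock: 11.52
ee_pos: [551.8, 81.3, 118.2]
orientation: [-179.8, 0.1, 77.4]
wrist_force: [-1.1, 0.1, -1.0]
finger_gap: 55.4
grasp_force: 0.0
```

Call:
arm_command(series=[[-0.3,0,0,0.015,0],[-0.3,0,0,0.015,0],[-0.3,0,0,0,0]])

```text
clock: 11.77
ee_pos: [552.8, 81.2, 90.1]
orientation: [-179.9, 0.0, 77.4]
wrist_force: [-1.1, 0.2, -0.2]
finger_gap: 55.3
grasp_force: 0.0
```

Call:
arm_command(series=[[-0.3,0,0,0.01,0],[-0.3,0,0,0.01,0],[-0.3,0,0,0,0]])

```text
clock: 12.02
ee_pos: [552.5, 80.9, 69.3]
orientation: [-179.9, 0.0, 77.4]
wrist_force: [-0.7, -0.2, -0.7]
finger_gap: 55.2
grasp_force: 0.0
```

Call:
arm_command(series=[[-0.3,0,0,0.01,0],[-0.3,0,0,0.008,0],[-0.3,0,0,0,0]])

```text
clock: 12.27
ee_pos: [551.8, 80.7, 50.3]
orientation: [-179.8, 0.0, 77.4]
wrist_force: [-0.1, -0.1, -0.2]
finger_gap: 55.7
grasp_force: 0.0
```

Call:
arm_command(series=[[-0.3,0,0,0.006,0],[-0.3,0,0,0.005,0],[-0.3,0,0,0,0],[-0.3,0,0,0,0]])

```text
clock: 12.6
ee_pos: [552.9, 80.8, 40.9]
orientation: [-180.0, 0.0, 77.4]
wrist_force: [0.2, 0.1, -0.1]
finger_gap: 55.6
grasp_force: 0.0
```

Call:
arm_command(series=[[1,0,0,0,0],[1,0,0,0,0],[1,0,0,0,0],[1,0,0,0,0],[1,0,0,0,0]], grip_force=90)

```text
clock: 13.02
ee_pos: [553.6, 80.8, 42.0]
orientation: [180.0, -0.0, 77.4]
wrist_force: [-0.4, 0.2, 4.6]
finger_gap: 32.5
grasp_force: 90.4
```

Call:
arm_command(series=[[1,-0.002,0,0,0],[1,-0.002,0,-0.003,0],[1,-0.002,0,-0.004,0],[1,-0.002,0,-0.005,0],[1,0,0,0,0]])

```text
clock: 13.43
ee_pos: [551.3, 72.5, 53.6]
orientation: [180.0, 0.0, 77.4]
wrist_force: [0.5, -0.1, -3.5]
finger_gap: 32.6
grasp_force: 89.5
```

```bash
python3 - <<'E'
from h import *
o=bot.get_obs();print({k:np.round(o[k],2) for k in("ee_pos","orientation","wrist_force","wrist_torque","finger_gap","grasp_force")})
E
```

```text
{'ee_pos': array([551.28,  72.46,  53.57]), 'orientation': array([1.7999e+02, 2.0000e-02, 7.7380e+01]), 'wrist_force': array([ 0.46, -0.06, -3.54]), 'wrist_torque': array([-0.22,  0.04,  0.05]), 'finger_gap': np.float64(32.64), 'grasp_force': np.float64(89.55)}
```

The driver is held: 32.6 mm gap, about 3.5 N of weight. Lift straight up clear of the wall and latch, then forward and over to the tray.

Call:
arm_command(series=[[1,0,0,-0.01,0],[1,0,0,-0.015,0],[1,0,0,-0.015,0],[1,0,0,-0.015,0],[1,0,0,-0.015,0]])

```text
clock: 13.85
ee_pos: [551.2, 73.0, 124.3]
orientation: [-180.0, 0.0, 77.4]
wrist_force: [0.2, 0.0, -3.8]
finger_gap: 32.4
grasp_force: 89.8
```

Call:
arm_command(series=[[1,-0.015,0,-0.005,0],[1,-0.025,0,-0.01,0],[1,-0.03,0,-0.015,0],[1,-0.03,0,-0.015,0],[1,-0.03,0,-0.015,0]])

```text
clock: 14.27
ee_pos: [522.3, -54.8, 184.2]
orientation: [-180.0, 0.0, 77.5]
wrist_force: [0.7, -0.4, -4.6]
finger_gap: 32.5
grasp_force: 89.9
```

Call:
arm_command(series=[[1,-0.02,0,0,0],[1,-0.005,0,0,-3.4],[1,-0.005,0,0,-3.4],[1,-0.02,-0.003,0,0],[1,-0.029,-0.003,0,0]])

```text
clock: 14.68
ee_pos: [505.7, -130.7, 183.7]
orientation: [180.0, -0.0, 84.4]
wrist_force: [0.6, 0.1, -3.9]
finger_gap: 32.2
grasp_force: 89.9
```

Call:
arm_command(series=[[1,-0.029,-0.003,0,0],[1,-0.029,-0.003,0,0],[1,-0.029,-0.003,0,0],[1,-0.029,-0.003,0,0],[1,-0.029,-0.003,0,0]])

```text
clock: 15.1
ee_pos: [475.7, -275.4, 183.8]
orientation: [180.0, 0.0, 84.2]
wrist_force: [1.4, -0.3, -4.6]
finger_gap: 32.7
grasp_force: 89.9
```

Call:
arm_command(series=[[1,-0.02,-0.003,0,0],[1,-0.01,-0.002,0,0],[1,0,0,0,0],[1,0,0,0,0]])

```text
clock: 15.43
ee_pos: [468.2, -303.3, 183.4]
orientation: [180.0, -0.0, 84.1]
wrist_force: [-0.4, -0.6, -4.4]
finger_gap: 32.7
grasp_force: 90.0
```

```bash
python3 - <<'E'
from h import *
o=bot.get_obs();print({k:np.round(o[k],2) for k in("ee_pos","orientation","wrist_force","wrist_torque","finger_gap","grasp_force","joints")})
a=bot.camera("wrist");b=bot.camera("scene")
cv2.imwrite("pics/w6.png",np.hstack([a[:,80:480],cv2.copyMakeBorder(b[100:420,150:550],0,100,0,0,0)])[:,:,::-1])
E
```

```text
{'ee_pos': array([ 468.17, -303.26,  183.41]), 'orientation': array([ 1.800e+02, -4.000e-02,  8.415e+01]), 'wrist_force': array([-0.44, -0.63, -4.4 ]), 'wrist_torque': array([-0.15,  0.04,  0.06]), 'finger_gap': np.float64(32.69), 'grasp_force': np.float64(89.96), 'joints': array([-3.8470e+01, -2.5300e+00,  1.0917e+02,  4.0000e-02,  7.3380e+01,
       -3.2630e+01])}
```

View pics/w6.png

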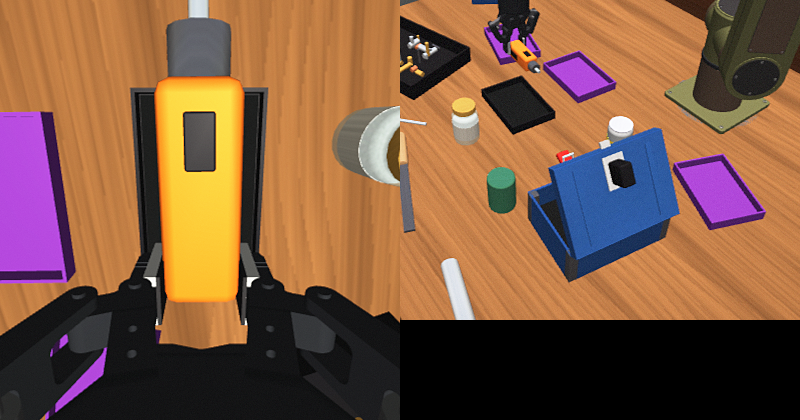

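The driver is held level at (200,190) in line with the small black tray beneath it, and the bystanders and case are undisturbed. Check the tray position from its far rim corners, (212,88) and (349,88) in the full image.

```bash
python3 - <<'E'
from h import *
I=bot.camera_info("wrist");p=plane(I,[[212,88],[349,88]],25)[:,:2];d=p[1]-p[0];L=np.linalg.norm(d);m=p.mean(0)
n=np.array([d[1],-d[0]])/L; n=n if n[1]<0 else -n
print(p,"width",L,"long-axis yaw",np.degrees(np.arctan2(-n[1],-n[0])),"centre",m+n*92.5)
E
```

```text
[[ 413.5962342  -200.18307716]
 [ 541.66559516 -212.93701222]] width 128.7028518512043 long-axis yaw 84.31288470357495 centre [ 468.46453666 -298.60474858]
```

Confirmed: width 128.7 mm, yaw 84.3°, centre (468,-299). Move back 52 mm and lower.

Call:
arm_command(series=[[1,-0.016,0,0,0],[1,-0.02,0,0,0],[1,-0.016,0,0.015,0],[1,0,0,0.03,0],[1,0,0,0.03,0]])

```text
clock: 15.95
ee_pos: [464.6, -356.7, 109.7]
orientation: [179.8, 0.2, 84.2]
wrist_force: [-0.1, 0.0, -5.5]
finger_gap: 32.3
grasp_force: 90.1
```

Call:
arm_command(series=[[1,0,0,0.03,0],[1,0,0,0.025,0],[1,0,0,0.015,0],[1,0,0,0.008,0],[1,0,0,0,0]])

```text
clock: 16.37
ee_pos: [462.2, -353.7, 28.0]
orientation: [-179.8, -0.1, 84.3]
wrist_force: [-0.6, -0.2, -4.8]
finger_gap: 32.4
grasp_force: 90.0
```

Call:
arm_command(series=[[1,0,0,0.004,0],[1,0,0,0.004,0],[1,0,0,0.003,0],[1,0,0,0,0]])

```text
clock: 16.7
ee_pos: [463.3, -355.3, 19.7]
orientation: [180.0, 0.0, 84.2]
wrist_force: [-0.6, 0.7, -4.2]
finger_gap: 32.4
grasp_force: 90.0
```

Call:
arm_command(series=[[1,0,0,0.002,0],[1,0,0,0.002,0],[1,0,0,0,0]])

```text
clock: 16.95
ee_pos: [463.0, -355.1, 15.2]
orientation: [-180.0, -0.0, 84.2]
wrist_force: [-0.4, -0.3, -4.3]
finger_gap: 32.8
grasp_force: 90.0
```

Call:
arm_command(series=[[1,0,0,0.002,0],[1,0,0,0,0]])

```text
clock: 17.12
ee_pos: [462.9, -355.0, 13.1]
orientation: [-180.0, -0.0, 84.2]
wrist_force: [0.5, 0.0, -4.5]
finger_gap: 32.9
grasp_force: 90.0
```

Call:
arm_command(series=[[1,0,0,0.001,0],[1,0,0,0,0]])

```text
clock: 17.28
ee_pos: [463.0, -355.1, 12.2]
orientation: [-180.0, -0.0, 84.2]
wrist_force: [0.1, 0.0, -4.6]
finger_gap: 32.4
grasp_force: 90.0
```

Call:
arm_command(series=[[1,0,0,0.001,0],[1,0,0,0,0]])

```text
clock: 17.45
ee_pos: [463.1, -355.2, 11.3]
orientation: [180.0, 0.0, 84.2]
wrist_force: [-0.6, 0.3, -4.2]
finger_gap: 32.6
grasp_force: 90.1
```

Call:
arm_command(series=[[1,0,0,0.001,0],[1,0,0,0,0]])

```text
clock: 17.62
ee_pos: [463.2, -355.3, 11.1]
orientation: [-180.0, -0.0, 84.2]
wrist_force: [-1.8, 1.2, 1.5]
finger_gap: 32.7
grasp_force: 90.8
```

Contact: the weight has gone off the wrist. Release partially and withdraw.

Call:
arm_command(series=[[-0.1,0,0,0,0],[-0.1,0,0,0,0],[-0.1,0,0,0,0],[-0.1,0,0,-0.01,0],[-0.1,0,0,-0.02,0]], grip_force=20)

```text
clock: 18.03
ee_pos: [461.5, -353.7, 38.5]
orientation: [-179.8, -0.2, 84.2]
wrist_force: [0.0, 0.3, -0.8]
finger_gap: 46.9
grasp_force: 0.0
```

Call:
arm_command(series=[[-0.1,0,0,-0.035,0],[-0.1,0,0,-0.035,0],[-0.1,0,0,-0.035,0],[-0.1,0,0,-0.035,0],[-0.1,0,0,-0.035,0]])

```text
clock: 18.45
ee_pos: [463.0, -355.0, 218.2]
orientation: [179.9, 0.0, 84.2]
wrist_force: [-0.1, -0.4, 0.3]
finger_gap: 47.0
grasp_force: 0.0
```

Call:
arm_command(series=[[-0.1,-0.03,0,0,0],[-0.1,-0.03,0,0,0],[-0.1,-0.03,0,0,0],[-0.1,0,0,0,0],[-0.1,0,0,0,0]])

```text
clock: 18.87
ee_pos: [453.6, -445.8, 216.0]
orientation: [180.0, 0.0, 84.1]
wrist_force: [0.6, -0.0, 0.6]
finger_gap: 47.0
grasp_force: 0.0
```

```bash
python3 - <<'E'
from h import *
o=bot.get_obs();print(np.round(o["ee_pos"],1),np.round(o["wrist_force"],1),o["clock"])
a=bot.camera("wrist");b=bot.camera("scene");t=bot.camera("top")
A=np.hstack([a[:,80:480],cv2.copyMakeBorder(b[100:420,150:550],0,100,0,0,0)])[:,:,::-1]
cv2.imwrite("pics/w7.png",A)
cv2.imwrite("pics/t7.png",t[:,:,::-1]);im=np.ascontiguousarray(t[:,:,::-1]);I=bot.camera_info("top")
for n,lo,hi,box,z in(("jar",(15,100,80),(30,255,255),(300,170,330,200),110),("can",(0,0,130),(180,70,255),(212,250,245,275),120),("tin",(60,80,20),(95,255,255),(230,155,260,190),90)):
    c=blob(im,lo,hi,box)[:,0];print(n,cv2.minAreaRect(plane(I,c,z)[:,:2].astype(np.float32)))
E
```

```text
[ 453.6 -445.8  216. ] [ 0.6 -0.   0.6] 18.8667
jar ((649.3565673828125, -284.19183349609375), (70.66421508789062, 75.03759765625), 8.787303924560547)
can ((382.46795654296875, 8.907913208007812), (57.21792221069336, 56.8924446105957), 89.72445678710938)
tin ((679.7700805664062, -41.65979766845703), (55.971839904785156, 66.60386657714844), 89.94506072998047)
```

View pics/w7.png

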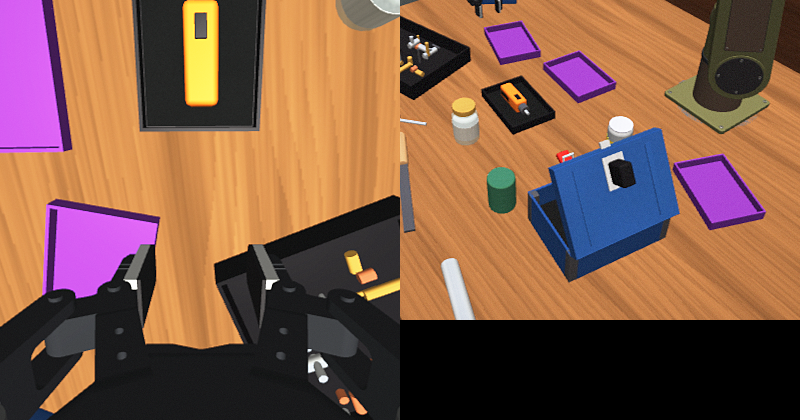

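The driver lies flat inside the small black tray, at (200,55) in the wrist view and (513,98) in the combined image. The lid is up, the latch is open, and the jar, can and tin are unmoved. Handing in.

```bash
python3 -c "
from bench import bot
print(bot.sign_off())"
```

```text
the job is handed in; nothing more can be done
None
```

The job is done and handed in at about 19 s: latch flipped open, lid at its stop, screwdriver lying flat in the small black tray, and jar, can and tin where they were.

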